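# Pull the dust tray and reset the extractor counter

## Robot

A 6-joint arm with a two-finger parallel gripper is mounted at the origin on the work surface. World frame = base frame: x ahead of the robot, y to its left, z up, the work surface at z = 0. Lengths are in mm, angles in rad, forces in N, time in s.
With the tool pointing down it reaches from about 400 to 925 mm from the base axis. Payload 12.5 kg.
Tool frame: the origin (TCP) lies at the centre of the arm's flange, where the gripper is bolted on; the fingertips stand 190 mm ahead of it and the grasp point (between the pads) lies env.grip_point_offset ahead of it (env.grip_point_offset is the distance from the TCP to the grasp point, in mm); z points along the fingers, x is the direction in which the jaws open and shut, and the axes are right-handed (so a half turn about z gives the same grasp; the last joint's range is limited). The gripper opens to 95 mm and grips with 3 to 60 N. Pads are 20 mm wide; open, the fingers measure 119 mm over their backs; the gripper's body (75 mm by 180 mm) begins 59 mm behind the grasp point.
Start: joints at [1.162, 0.491, 1.559, -0, 1.092, -0.106], TCP at [186.347, 596.573, 404.761] pointing down, gripper open.
Joint ranges: [-3.1, 3.1], [-0.84, 2.19], [0.05, 2.79], [-1.13, 4.28], [0.06, 2.93], [-2.69, 2.69]. Speed limits (rad/s): [2.22, 2.22, 2.79, 3.14, 3.14, 3.14].

## Interface

Orientations are given as [roll, pitch, yaw] about the fixed x, y, z axes, in that order (R = Rz(yaw) Ry(pitch) Rx(roll)).
In Python, from cell import state, read_camera, camera_model, job_done, env gives the robot as it stands.
- The arm moves only by the tool arm_command, never from a script. Its argument "steps" is a list of rows, each a list of 6 numbers: the shift along the tool's x, y, z in cm, then the turn, a rotation vector about the tool's x, y, z in degrees. In form: [[dx, dy, dz, rx, ry, rz], ...]. A call has 1 to 12 rows; each row is the pose to reach, as a shift and turn from the pose commanded when the call began, along the tool's axes at that moment; what a row does not reach only later rows make up. A row lasts 1/12 s, in which the tool goes at most 41.7 mm and 7.16 degrees, less where a joint would pass 70% of its speed; a pose out of reach is approached as far as the arm can. A call with a gripper value outside its range is refused whole. "jaw" is the finger opening in cm, from 0 to 9.51, set as the call begins (left out, the last holds). The fingers move at their own pace and stop on an object; the grip force is fixed at half the most. Time passes only in rows, so rows that repeat a pose let the fingers close. It gives the time, the measured TCP pose, the force and the opening at its end, in the units of the state.
- state(): the state, without advancing time (a new reading comes with each control period).
- read_camera(name): name is "scene" or "side" or "wrist"; returns the picture (400x640x3 uint8, red, green, blue); there is no depth.
- camera_model(name): a dict with "K" (3x3 intrinsics, pixels), "xyz" and "rotation" of the camera in the world. Camera axes: x right, y up, looking along -z (the intrinsics and any distortion apply to the point x, -y, -z); pixel columns grow to the right and rows downward; lengths in mm; the calibration is good to about 2 mm. The wrist camera is an equidistant fisheye: a pixel r from the principal point sees the ray r / f radians off the axis. A picture is of the moment at which its call begins: read the wrist's pose just before it. camera_model takes no time and is no camera call; for the wrist camera it gives the pose at the moment of the call.
- job_done(): hands the job in, once; it reports no verdict.
The state is a dict: "t": time; "joints": joint angles; "qvel": joint speeds; "tau": joint torques, N m; "eef_pos": TCP position; "tcp_rot": TCP orientation; "ft_force": force on the tool from outside, world axes, zero at the start; "moment": the same for the moment, N m; "opening": opening from 0.0 (shut) to 1.0 (fully open).
Only numpy, scipy, OpenCV 4.12 (cv2) and the standard library are available. Lean on these libraries where they do the work, as an engineer would, in place of code of your own. Each camera call takes 0.05 s, during which the arm holds its last target. There are 200 camera calls.

## Task

The bench dust extractor in the cobbler's shop needs its tray serviced: pull the dust tray out all the way to its stop and leave it out. Then take the long square-handled pick from the tool rack and, with its tip, push the recessed reset button on the sloping panel fully down for about a second. Stand the pick back in the same hole of the rack, leaving the other things on the bench where they are.

Things in the scene. Friction and masses are not known exactly. Their poses are not given: they have to be found in the camera images.
- extractor: Grey steel dust extractor, 280 mm deep (x), 240 wide (y), 226 high, fixed. Origin: centre of its underside; local -x is its front. A panel facing front and up, sloping 40 degrees from level, rises from its lip (x=-140, z=125 mm) to the flat top (x=-20, z=226). On the panel: a black round knob (y=-55, 20 mm proud, not used), a display, and at y=+50 the recessed button.
- tray (a joint): How far the steel dust tray is pulled out, in m: 0 closed, 0.12 at its stop. It slides along the extractor's local -x; about 5 N moves it and it stays where it is left. Its 230 mm wide front covers z=13 to 113 mm; when closed the front's face is at local x=-155 mm.
- tray_handle (a point): Middle of the tray's handle bar (moves with the tray): dark bar 12 mm thick, 110 mm long along the extractor's y, 90 mm above the bench, 50 mm in front of the tray's front face (44 mm clear gap behind it), on a leg at each end. It can be pinched tilted or hooked from above.
- recess_mouth (a point): Centre of the mouth of the round hole, 18 mm in diameter, in the sloping panel (ringed with dark dots), at the panel's surface; local (-94, 50, 164) mm of the extractor. The hole runs square to the panel, so 40 degrees from vertical: going in means moving down and towards the extractor's +x.
- button_face (a point): Centre of the white button's face, 22 mm below the mouth along the hole's axis when not pressed; moves with the button. Its z axis points out of the hole, square to the panel.
- reset_button (a joint): Travel of the button in m: 0 released, 0.006 fully down; about 1 N starts it, 4.5 N holds it fully down, springs back.
- rack: Wooden tool rack, 190 mm (its x) by 70 (y), top face at 85 mm, fixed; origin: centre of its underside. Its 20 mm thick top board has two 20 mm holes at local x = -45 and +45 mm, y=0; the pick hangs in one, the burnisher in the other.
- pick: The pick, 150 mm long, 0.1 kg, origin at its tip, z up the handle: round steel shaft 8 mm thick, 70 mm long; brass collar 36 mm square (70 to 76 mm above the tip) that rests on the rack; above it a wooden handle 26 mm square, 74 mm long, its flats square to x and y. In the rack it stands upright, tip 15 mm above the bench.
- pick_tip (a point): The flat tip of the pick's shaft, same as the pick's origin.
- pick_grip (a point): Middle of the pick's handle, 115 mm above the tip.
- burnisher: The other tool in the rack: shorter round bulb handle, 36 mm wide and 46 high, on a round collar; its top stands 137 mm above the bench, the pick's 165 mm. Leave in place.
- spool_a: Grey thread cone, 64 mm wide, 90 high, right of the tray. Leave in place.
- spool_b: Brown thread cone, 70 mm wide, 110 high, right of the extractor. Leave in place.
- glue_jar: Amber jar with black cap, 72 mm wide, 100 high, at the right of the bench. Leave in place.
- hammer: Hammer lying on the bench, 200 mm long. Leave in place.
- brush: Shoe brush, 160 x 55 x 42 mm, lying in front of the robot. Leave in place.
- last: Wooden shoe last, 200 mm long, 80 high, at the left. Leave in place.
Not all that is in view belongs to the job. Leave any orange or red look-alike of the pick alone. What is shaped like the rack but yellow is not meant.

How it is judged:
By the outcome, as a careful person would: the job done as asked, in the order asked, and still so for the second after the job is handed in, with the robot touching nothing.
It also fails if it takes over 67 s, if anything falls off the work surface, if the arm or the gripper's body presses on something with over 40 N, if the wrist force passes 120 N, or if a joint passes its speed limit or range.

## Working session

There is one attempt and no reset: what is moved stays moved. The work goes in short steps, Python scripts to look and compute and a tool call to move; the robot and the scene stay as the last step left them, time stands still between calls to the robot, and variables do not carry over. Pictures are saved under pics/ and viewed, about 8 in all and at most 12, crops included, and the job is handed in when it is done.

Besides the shell and the picture viewer there is one more tool, called after ">>>" as name(argument=value, ...) on one line, values as JSON. arm_command: Moves the arm, as the interface text tells. Its arguments: {"type":"object","properties":{"steps":{"type":"array"},"jaw":{"type":"number"}},"required":["steps"]}

```bash
mkdir -p pics; ls; python3 - <<'E'
from cell import *
import cv2,numpy as np
print(state(), env.grip_point_offset)
for n in("scene","side"):
    m=camera_model(n);print(n,m)
    im=read_camera(n);cv2.imwrite(f"pics/{n}0.png",im[:,:,::-1])
print(camera_model("wrist"))
E
```

```text
pics
{'t': 0.0, 'joints': array([ 1.16238466e+00,  4.91528556e-01,  1.55948971e+00, -4.40866213e-06,
        1.09168028e+00, -1.05616101e-01]), 'qvel': array([-0.00056021,  0.00018823, -0.00019561,  0.00113596, -0.00097305,
       -0.00062526]), 'tau': array([ 6.50090478e-04, -6.12653732e+01, -2.58185077e+01,  6.93249959e-02,
        4.81622654e-02, -7.76069078e-05]), 'eef_pos': array([186.33675617, 596.5239424 , 404.16702614]), 'tcp_rot': array([-3.14147996e+00,  1.10014880e-03,  1.26800285e+00]), 'ft_force': array([-0.1941919 ,  0.32079041,  0.31803114]), 'moment': array([0.02009112, 0.02222513, 0.06804377]), 'opening': 0.9984915573880123} 171.3
scene {'K': array([[409.11167254,   0.        , 316.03036773],
       [  0.        , 409.11167254, 206.22280469],
       [  0.        ,   0.        ,   1.        ]]), 'xyz': array([1418.8276093 , -351.83849803, 1236.5257571 ]), 'rotation': array([0.71686606, 0.00654624, 1.17939793])}
side {'K': array([[449.25355353,   0.        , 317.32123203],
       [  0.        , 449.25355353, 199.08461763],
       [  0.        ,   0.        ,   1.        ]]), 'xyz': array([  90.74653744, -881.30704769,  925.54767882]), 'rotation': array([ 0.8819832 , -0.01086684, -0.44794655])}
{'K': array([[309.70691629,   0.        , 324.83916694],
       [  0.        , 309.70691629, 205.17750422],
       [  0.        ,   0.        ,   1.        ]]), 'xyz': array([123.37760309, 615.26776992, 384.19028472]), 'rotation': array([-2.38259369e-01,  6.60353126e-04,  1.26813684e+00])}
```

View pics/scene0.png

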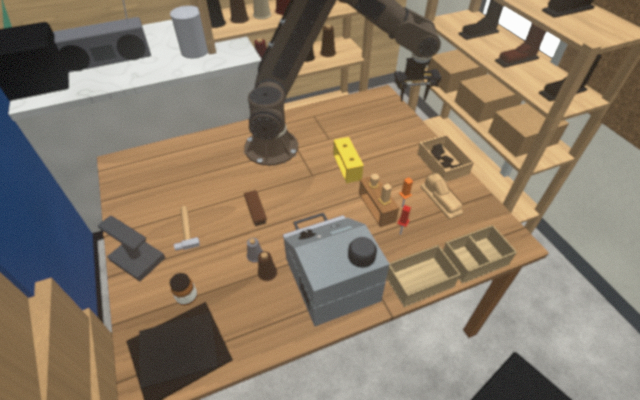

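View pics/side0.png

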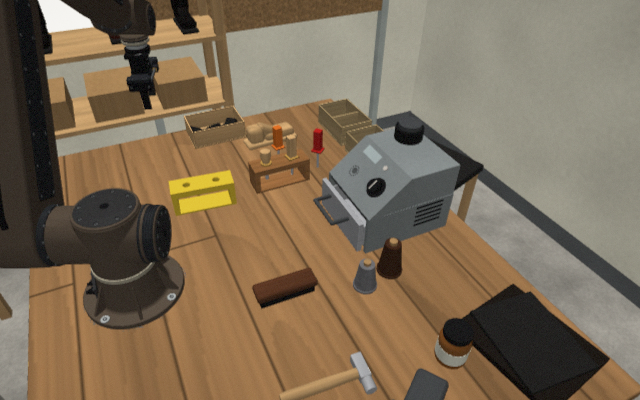

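The side view shows the brown rack at about (280,172), with a short tool at (265,157) and a taller one at (291,147). The orange (277,137) and red (318,140) look-alikes stand near it, and the yellow decoy rack is at (202,190). The pick must be the taller plain-wood tool in the brown rack, so I'll confirm that in crops.

```bash
python3 - <<'E'
import cv2
a=cv2.imread("pics/side0.png");b=cv2.imread("pics/scene0.png")
cv2.imwrite("pics/c_side.png",cv2.resize(a[115:265,235:475],None,fx=3.3,fy=3.3,interpolation=cv2.INTER_CUBIC))
cv2.imwrite("pics/c_scene.png",cv2.resize(b[160:330,270:430],None,fx=3.5,fy=3.5,interpolation=cv2.INTER_CUBIC))
E
```

```text
(no output)
```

View pics/c_side.png

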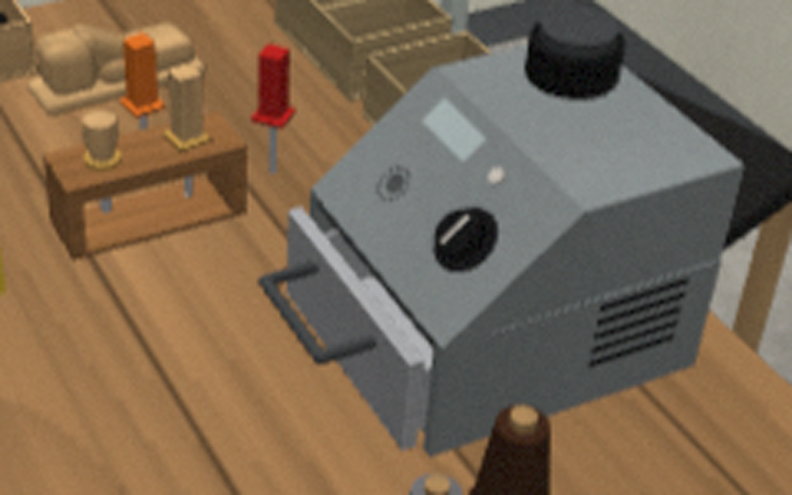

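View pics/c_scene.png

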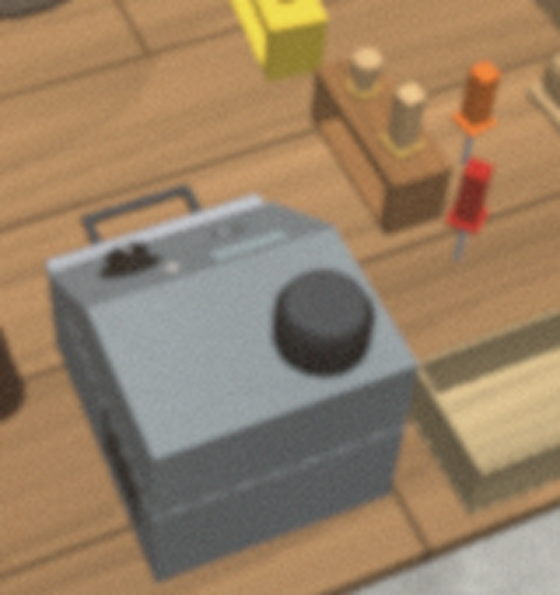

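The pick is the taller square plain-wood tool with its top at side-crop (186,70) and scene-crop (410,92). It hangs in the brown rack beside the round burnisher. The orange and red ones stand outside the rack. Next I'll fit poses from both views.

```bash
cat > h.py <<'E'
import numpy as np
from scipy.spatial.transform import Rotation as R
from scipy.optimize import least_squares
def rpy(a): return R.from_euler('xyz',a).as_matrix()
def proj(m,P):
    p=(np.atleast_2d(P)-m["xyz"])@rpy(m["rotation"]); K=m["K"]
    return np.c_[K[0,2]+K[0,0]*p[:,0]/-p[:,2], K[1,2]+K[1,1]*-p[:,1]/-p[:,2]]
def fproj(m,P):
    p=(np.atleast_2d(P)-m["xyz"])@rpy(m["rotation"]);x,y,z=p[:,0],-p[:,1],-p[:,2]
    r=np.hypot(x,y);th=np.arctan2(r,z);K=m["K"]
    return np.c_[K[0,2]+K[0,0]*th*x/r,K[1,2]+K[0,0]*th*y/r]
def place(v,P):
    c,s=np.cos(v[2]),np.sin(v[2]);P=np.atleast_2d(P).astype(float)
    return np.c_[v[0]+c*P[:,0]-s*P[:,1],v[1]+s*P[:,0]+c*P[:,1],P[:,2]]
def fit(obs,v0,pr=proj):
    f=lambda v:np.concatenate([(pr(m,place(v,P))-uv).ravel() for m,P,uv in obs])
    return least_squares(f,v0,loss='soft_l1',x_scale=[100,100,.1])
E
python3 - <<'E'
from h import *; from cell import *
S=camera_model("side");C=camera_model("scene")
s=lambda L:np.array(L)/3.3+[235,115]; c=lambda L:np.array(L)/3.5+[270,160]
ex=[(S,np.array([[-94,50,164],[-205,55,90],[-205,-55,90],[-140,120,125],[-140,-120,125],[-20,-120,226],[-20,120,226],[140,-120,226]]),s([[395,184],[265,283],[320,355],[315,190],[440,347],[585,210],[437,70],[741,165]])),
(C,np.array([[140,-120,226],[140,120,226],[-20,-120,226],[-20,120,226],[-205,-55,90],[-205,55,90],[140,-120,0],[140,120,0],[-94,50,164]]),c([[155,458],[413,365],[95,308],[330,232],[85,220],[190,190],[160,578],[392,490],[228,230]]))]
r=fit(ex,[800,0,0]);print(r.x,r.fun.reshape(-1,2).round(1).tolist());v=r.x
print("handle,mouth",place(v,[[-205,0,90],[-94,50,164]]))
rk=[(S,np.array([[45,0,165],[45,0,91],[-45,0,137],[-95,-35,85],[-95,-35,0],[95,-35,0],[95,-35,85]]),s([[186,70],[188,135],[100,116],[70,190],[78,257],[246,212],[246,150]])),
(C,np.array([[45,0,165],[45,0,91],[-45,0,137],[95,-35,85],[95,35,85],[95,-35,0],[95,35,0]]),c([[410,92],[404,140],[367,53],[388,185],[448,170],[390,230],[443,215]]))]
r=fit(rk,[600,250,0]);print(r.x,r.fun.reshape(-1,2).round(1).tolist())
print("pick,burn",place(r.x,[[45,0,165],[-45,0,137]]))
E
```

```text
[ 7.46810310e+02 -2.69626732e+01 -9.41633978e-03] [[-0.6, -0.9], [3.1, -2.1], [3.5, -0.9], [-1.6, -0.9], [0.5, -0.0], [-0.3, -0.1], [-1.5, -1.8], [1.5, -1.0], [-1.4, -0.4], [1.4, -1.4], [-3.7, -1.3], [0.6, -3.0], [0.5, 1.2], [-1.1, 0.9], [-1.9, 0.8], [-1.3, 0.4], [-0.5, -0.7]]
handle,mouth [[541.81939838 -25.03235208  90.        ]
 [653.28528741  23.92023298 164.        ]]
[ 5.16851916e+02  2.71633495e+02 -6.30046682e-03] [[0.1, -0.5], [0.1, -1.0], [0.3, -0.8], [-0.6, -0.2], [-1.1, 0.4], [0.6, -0.3], [0.6, -2.1], [-0.5, -0.3], [-1.2, -0.4], [-0.4, 0.2], [1.3, -0.1], [0.8, -1.3], [-1.9, 1.3], [-1.0, 0.2]]
pick,burn [[561.85102273 271.34997605 165.        ]
 [471.85280904 271.91701431 137.        ]]
```

```bash
cat >> h.py <<'E'
def to(pos,rot):  # shift/turn from the present measured pose to a target
    from cell import state
    s=state();M=rpy(s["tcp_rot"]);T=rpy(rot)
    d=M.T@(np.array(pos)-s["eef_pos"])/10
    w=np.degrees(R.from_matrix(M.T@T).as_rotvec())
    print("step",d.round(2),w.round(2),"dist",np.linalg.norm(d).round(1)); return d,w
E
python3 - <<'E'
from h import *; from cell import *
to([566,-25,404],[np.pi,0,np.pi/2])
S=camera_model("side");C=camera_model("scene")
s=lambda L:np.array(L)/3.3+[235,115]; c=lambda L:np.array(L)/3.5+[270,160]
for n,a,b in(("orange",[140,40],[484,68]),("red",[273,50],[478,166])):
    print(n,least_squares(lambda p:np.r_[(proj(S,p)-s(a)).ravel(),(proj(C,p)-c(b)).ravel()],[600,300,150]).x)
E
```

```text
step [-48.    54.77   0.06] [ -0.02   0.06 -17.35] dist 72.8
orange [551.03723806 370.45158207 147.5597973 ]
red [666.78408377 295.1717828  146.76342871]
```

>>> arm_command(steps=[[-4,4.6,0,0,0,-3],[-8,9.1,0,0,0,-6],[-12,13.7,0,0,0,-9],[-16,18.3,0,0,0,-12],[-20,22.8,0,0,0,-15],[-24,27.4,0,0,0,-17.35],[-28,32,0,0,0,-17.35],[-32,36.5,0,0,0,-17.35],[-36,41.1,0,0,0,-17.35],[-40,45.6,0,0,0,-17.35],[-44,50.2,0,0,0,-17.35],[-48,54.8,0,0,0,-17.35]], jaw=0)

```text
t: 1.1
eef_pos: [447.6, 167.9, 404.7]
tcp_rot: [-3.141, -0.0, 1.571]
ft_force: [0.6, 1.1, -0.2]
opening: 0.216
```

```bash
python3 - <<'E'
from h import *; from cell import *; import cv2
to([566,-25,404],[np.pi,0,np.pi/2]); print(state()["joints"],state()["opening"])
m=camera_model("wrist");im=read_camera("wrist");print(m["xyz"],m["rotation"])
P=place([746.8,-27,-.0094],[[-211,55,90],[-211,-55,90],[-94,50,164],[-140,120,125],[-140,-120,125]])
print(fproj(m,P).round(0).tolist())
cv2.imwrite("pics/w1.png",im[:,:,::-1])
E
```

```text
step [-19.29  11.84   0.07] [-0.01 -0.    0.  ] dist 22.6
[ 2.20633159e-01  2.82993630e-01  1.90713943e+00  1.25592816e-04
  9.51553385e-01 -1.35027934e+00] 0.21640512267721357
[381.66400893 167.09086566 384.69118675] [-2.38357820e-01 -1.31802633e-04  1.57095824e+00]
[[203.0, 277.0], [125.0, 270.0], [196.0, 396.0], [258.0, 351.0], [88.0, 323.0]]
```

View pics/w1.png

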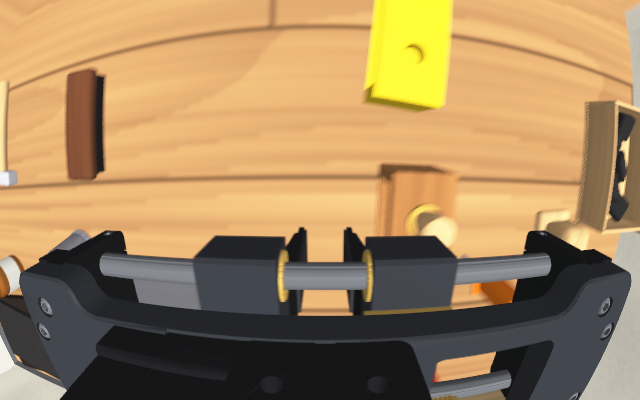

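>>> arm_command(steps=[[-3.2,2,0,0,0,0],[-6.4,4,0,0,0,0],[-9.6,6,0,0,0,0],[-12.8,8,0,0,0,0],[-16,10,0,0,0,0],[-19.3,11.8,0,0,0,0],[-19.3,11.8,2,0,0,0],[-19.3,11.8,5,0,0,0],[-19.3,11.8,7,0,0,0],[-19.3,11.8,7,0,0,0]])

```text
t: 1.98
eef_pos: [564.4, -23.3, 330.9]
tcp_rot: [-3.135, -0.001, 1.57]
ft_force: [1.0, -0.0, -0.4]
opening: 0.005
```

```bash
python3 - <<'E'
from h import *; from cell import *; import cv2
to([566,-25,262],[np.pi,0,np.pi/2]); print(state()["joints"],state()["opening"])
a=read_camera("side")[:,:,::-1];b=read_camera("scene")[:,:,::-1]
x=cv2.resize(a[130:270,270:430],None,fx=3.75,fy=3.75,interpolation=cv2.INTER_CUBIC)
cv2.imwrite("pics/s1.png",x)
E
```

```text
step [-0.18  0.2   6.89] [-0.37 -0.07 -0.04] dist 6.9
[-1.58150496e-01  4.93812064e-01  1.78743724e+00  1.74181691e-04
  8.66961372e-01 -1.72840210e+00] 0.004815361789050186
```

View pics/s1.png

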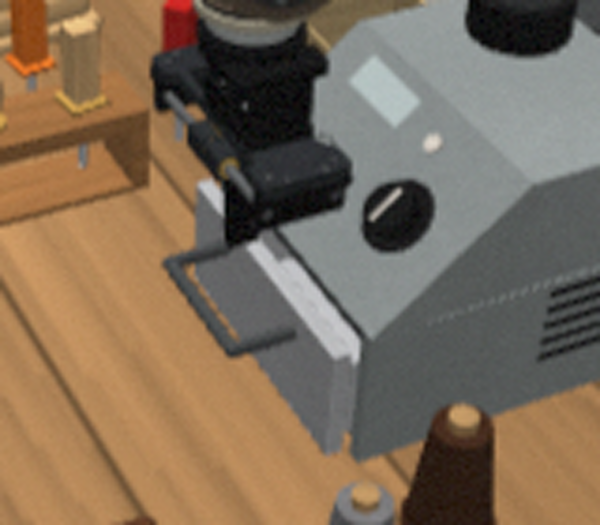

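```bash
python3 - <<'E'
from h import *; from cell import *
S=camera_model("side")
f=lambda P:((proj(S,P)-[270,130])*3.75).round(0).tolist()
print(f([[564.4,-23.3,141],[564.4,-23.3,90],[535,-25,90],[541,-25,90],[588,-25,113]]))
for e in([175,265],[235,350]):
    uv=np.array(e)/3.75+[270,130]
    print(least_squares(lambda p:(proj(S,[p[0],p[1],90])-uv).ravel(),[540,0]).x)
for e in([200,185],[350,355]): # tray front top edge, z=113
    uv=np.array(e)/3.75+[270,130]
    print(least_squares(lambda p:(proj(S,[p[0],p[1],113])-uv).ravel(),[580,0]).x)
E
```

```text
[[240.0, 238.0], [238.0, 290.0], [204.0, 302.0], [212.0, 300.0], [268.0, 260.0]]
[533.62168054  23.78055436]
[531.33984383 -82.72928147]
[583.0353077   81.04484537]
[ 590.96700757 -143.94220081]
```

Bar at x≈534, tray face ≈585, so the fingers (x=564) fit; I shift 2 mm back, lower behind the bar.

>>> arm_command(steps=[[0,-0.2,2,0.3,0,0],[0,-0.2,4,0.3,0,0],[0,-0.2,6,0.3,0,0],[0,-0.2,6.8,0.3,0,0],[0,-0.2,6.8,0.3,0,0]])

```text
t: 2.5
eef_pos: [563.2, -22.9, 266.5]
tcp_rot: [-3.135, -0.0, 1.571]
ft_force: [-0.1, 0.1, -0.2]
opening: 0.007
```

>>> arm_command(steps=[[0,-1,0,0,0,0],[0,-2,0,0,0,0],[0,-3,0,0,0,0],[0,-4,0,0,0,0],[0,-5,0,0,0,0],[0,-6,0,0,0,0],[0,-7,0,0,0,0],[0,-8,0,0,0,0],[0,-9,0,0,0,0],[0,-10,0,0,0,0],[0,-11,0,0,0,0],[0,-11,0,0,0,0]])

```text
t: 3.5
eef_pos: [451.3, -22.8, 268.5]
tcp_rot: [-3.137, 0.0, 1.571]
ft_force: [0.1, -0.3, 0.3]
opening: 0.005
```

>>> arm_command(steps=[[0,-0.5,0,0,0,0],[0,-1,0,0,0,0],[0,-1.4,0,0,0,0]])

```text
t: 3.75
eef_pos: [439.3, -23.1, 268.3]
tcp_rot: [-3.14, 0.0, 1.571]
ft_force: [4.8, 1.8, 3.8]
opening: 0.003
```

>>> arm_command(steps=[[0,-0.3,0.2,0,0,0],[0,-0.6,0.2,0,0,0],[0,-0.8,0.2,0,0,0]])

```text
t: 4.0
eef_pos: [435.2, -23.6, 267.1]
tcp_rot: [3.128, 0.002, 1.569]
ft_force: [38.0, 10.8, -12.2]
opening: 0.003
```

>>> arm_command(steps=[[0,0.8,0,0,0,0],[0,1.6,0,0,0,0],[0,2,0,0,0,0]])

```text
t: 4.25
eef_pos: [451.5, -23.1, 265.3]
tcp_rot: [-3.136, -0.0, 1.571]
ft_force: [-0.7, -0.8, -0.4]
opening: 0.007
```

```bash
python3 - <<'E'
from h import *; from cell import *; import cv2
s=state();print(s["eef_pos"],s["tcp_rot"],s["ft_force"],s["joints"])
a=read_camera("side")[:,:,::-1]
cv2.imwrite("pics/s2.png",cv2.resize(a[130:270,230:390],None,fx=3.75,fy=3.75,interpolation=cv2.INTER_CUBIC))
E
```

```text
[451.50943044 -23.12602635 265.34918585] [-3.13575544e+00 -5.63189445e-05  1.57098722e+00] [-0.6915242  -0.81594866 -0.42766176] [-1.97260380e-01  4.73337516e-01  2.11241267e+00 -2.04660017e-03
  5.61578253e-01 -1.76651237e+00]
```

View pics/s2.png

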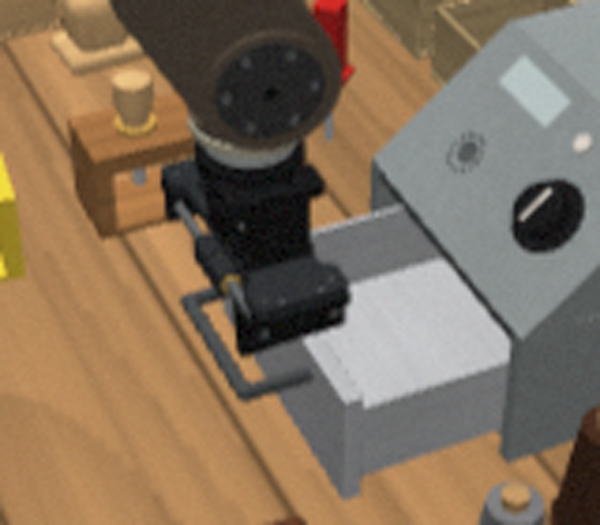

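>>> arm_command(steps=[[0,0,-3.5,0,0,0],[0,0,-7.5,0,0,0],[0,0,-11,0,0,0],[3,0.5,-13,0,0,0],[6,1,-13,0,0,0],[9,3,-13,5,0,0],[12,5,-13,10,0,0],[15,8,-13,15,0,0],[18,11,-13,20,0,0],[21,14,-13,25,0,0],[24,16,-13,30,0,0],[27,18,-13,30,0,0]], jaw=5)

```text
t: 5.3
eef_pos: [632.8, 248.4, 393.1]
tcp_rot: [-2.605, 0.001, 1.571]
ft_force: [0.4, -0.5, -0.5]
opening: 0.525
```

```bash
python3 - <<'E'
from h import *; from cell import *; import cv2
S=camera_model("side")
for e in([190,300],[243,392]):
    uv=np.array(e)/3.75+[230,130]
    print(least_squares(lambda p:(proj(S,[p[0],p[1],90])-uv).ravel(),[540,0]).x)
T=(R.from_euler('y',30,degrees=True)*R.from_euler('xyz',[np.pi,0,np.pi/2])).as_euler('xyz');print(T)
to([647.6,271.3,370],T); print(state()["joints"])
E
```

```text
[423.00152382  29.40604024]
[419.53240311 -79.29858176]
[-2.61799388  0.          1.57079633]
step [2.29 2.45 1.22] [-0.76  0.06 -0.01] dist 3.6
[ 0.26115936  0.64910163  1.32469231  0.13233974  1.68883758 -1.32914154]
```

>>> arm_command(steps=[[1.2,1.2,0.6,-0.7,0,0],[2.3,2.45,1.2,-0.7,0,0],[2.3,2.45,1.2,-0.7,0,0],[2.3,3.6,3.2,-0.7,0,0],[2.3,4.7,5.2,-0.7,0,0],[2.3,5.3,6.2,-0.7,0,0],[2.3,5.3,6.2,-0.7,0,0]])

```text
t: 5.88
eef_pos: [645.6, 268.9, 311.8]
tcp_rot: [-2.621, 0.001, 1.57]
ft_force: [-1.0, -0.6, -0.5]
opening: 0.529
```

```bash
python3 - <<'E'
from h import *; from cell import *; import cv2
to([647.6,271.3,278.4],[-2.618,0,1.5708])
a=read_camera("side")[:,:,::-1];b=read_camera("scene")[:,:,::-1]
x=cv2.resize(a[110:200,240:340],(400,360),interpolation=cv2.INTER_CUBIC)
y=cv2.resize(b[150:240,340:440],(400,360),interpolation=cv2.INTER_CUBIC)
cv2.imwrite("pics/g1.png",np.hstack([x,y]))
E
```

```text
step [0.25 1.84 2.79] [ 0.16  0.06 -0.07] dist 3.4
```

View pics/g1.png

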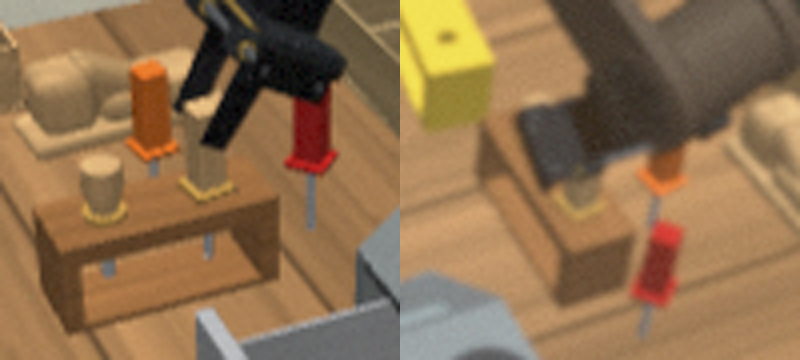

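The fingers straddle the pick's handle, with orange and red clear. Lowering the rest and closing.

>>> arm_command(steps=[[0.2,0.6,0.9,0,0,0],[0.2,1.2,1.9,0,0,0],[0.2,1.8,2.8,0,0,0],[0.2,1.8,2.8,0,0,0],[0.2,1.8,2.8,0,0,0]])

```text
t: 6.4
eef_pos: [648.0, 271.9, 279.9]
tcp_rot: [-2.623, 0.0, 1.571]
ft_force: [0.4, 0.1, -0.5]
opening: 0.528
```

>>> arm_command(steps=[[0,0,0,0,0,0],[0,0,0,0,0,0],[0,0,0,0,0,0],[0,0,0,0,0,0],[0,0,0,0,0,0],[0,0,0,0,0,0]], jaw=2)

```text
t: 6.9
eef_pos: [648.1, 272.0, 281.3]
tcp_rot: [-2.626, -0.0, 1.571]
ft_force: [0.1, 0.9, 1.9]
opening: 0.287
```

>>> arm_command(steps=[[0,-0.5,-0.87,0,0,0],[0,-1.2,-2.2,0,0,0],[0,-2.2,-3.9,0,0,0],[0,-3.2,-5.6,0,0,0],[0,-4.2,-7.4,0,0,0],[0,-5.2,-9.1,0,0,0],[0,-5.9,-10.4,0,0,0],[0,-5.9,-10.4,0,0,0],[0,-5.9,-10.4,0,0,0]])

```text
t: 7.65
eef_pos: [647.9, 271.9, 401.1]
tcp_rot: [-2.626, -0.0, 1.571]
ft_force: [0.3, -0.3, -1.5]
opening: 0.292
```

```bash
python3 - <<'E'
from h import *; from cell import *; import cv2
s=state();print(s["eef_pos"],s["tcp_rot"],s["opening"],s["joints"])
# pick in tool, from grasp pose
M0=rpy([-2.626,0,1.571]);p0=np.array([648.1,272.,281.3])
tip=M0.T@(np.array([561.9,271.3,15])-p0);ax=M0.T@[0,0,-1.];print("tip in tool",tip,ax)
M=rpy(s["tcp_rot"]);P=s["eef_pos"]+M@tip;S=camera_model("side");C=camera_model("scene")
up=-(M@ax);pts=[P,P+70*up,P+150*up]
a=read_camera("side")[:,:,::-1];b=read_camera("scene")[:,:,::-1]
x=cv2.resize(a[70:180,240:340],(400,440),interpolation=cv2.INTER_CUBIC)
y=cv2.resize(b[110:220,340:440],(400,440),interpolation=cv2.INTER_CUBIC)
cv2.imwrite("pics/g2.png",np.hstack([x,y]))
print(((proj(S,pts)-[240,70])*4).round().tolist(),((proj(C,pts)-[340,110])*4+[400,0]).round().tolist())
E
```

```text
[647.86593238 271.85145761 401.13333957] [-2.62642302e+00 -4.31490396e-04  1.57084069e+00] 0.2917283652382931 [ 0.2870071   0.6742233   1.25034349  0.14170813  1.71297539 -1.29940917]
tip in tool [ -0.68244336  56.30518006 274.18220396] [2.77555756e-17 4.93050545e-01 8.70000667e-01]
[[207.0, 295.0], [205.0, 219.0], [202.0, 127.0]] [[583.0, 327.0], [592.0, 273.0], [604.0, 206.0]]
```

View pics/g2.png

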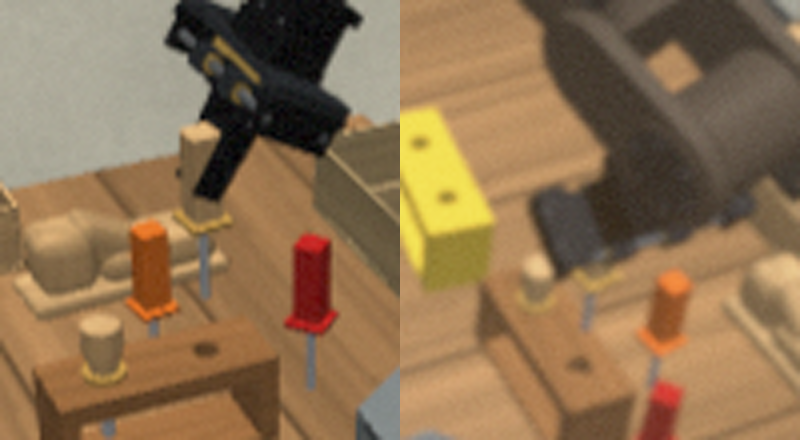

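```bash
cat > plan.py <<'E'
from h import *; from cell import *
S=camera_model("side");C=camera_model("scene")
s=lambda L:np.array(L)/3.3+[235,115]; c=lambda L:np.array(L)/3.5+[270,160]
ex=[(S,np.array([[-94,50,164],[-140,120,125],[-140,-120,125],[-20,-120,226],[-20,120,226],[140,-120,226]]),s([[395,184],[315,190],[440,347],[585,210],[437,70],[741,165]])),
(C,np.array([[140,-120,226],[140,120,226],[-20,-120,226],[-20,120,226],[140,-120,0],[140,120,0],[-94,50,164]]),c([[155,458],[413,365],[95,308],[330,232],[160,578],[392,490],[228,230]]))]
r=fit(ex,[745,-27,0]);v=r.x
mfit=place(v,[[-94,50,164]])[0]
mtri=least_squares(lambda p:np.r_[(proj(S,p)-[354.6,170.6]).ravel(),(proj(C,p)-[335.1,225.7]).ravel()],mfit).x
TIP=np.array([-0.7,56.3,274.2]);M0=rpy([-2.626,0,1.571])
def rot(yaw): return (R.from_euler('yz',[-40,np.degrees(yaw)],degrees=True).as_matrix()@M0)
def tcp(tip,yaw): return tip-rot(yaw)@TIP
E
python3 - <<'E'
from plan import *
print(v,mfit,mtri,r.fun.reshape(-1,2).round(1).tolist())
print("hole px", (np.array([206,349])/4+[240,70]),(np.array([180,364])/4+[340,110]),proj(S,[561.9,271.3,85]),proj(C,[561.9,271.3,85]))
m=(mfit+mtri)/2;d=np.array([np.sin(np.radians(40)),0,-np.cos(np.radians(40))])
T=R.from_matrix(rot(v[2])).as_euler('xyz')
t=tcp(m-40*d,v[2]);print(m,t,T);to(t,T)
E
```

```text
[ 7.48566278e+02 -2.67971936e+01 -8.13850457e-03] [654.97631155  23.96616154 164.        ] [654.96482728  24.40580904 161.1602337 ] [[-0.1, -1.0], [-1.1, -1.0], [1.1, -0.2], [0.3, -0.3], [-1.1, -1.9], [2.0, -1.2], [-1.0, 0.1], [1.7, -1.0], [-3.5, -0.8], [0.9, -2.7], [-1.6, 1.3], [-1.0, 0.7], [-0.2, -0.3]]
hole px [291.5  157.25] [385. 201.] [[292.14829941 156.42194811]] [[384.05620013 200.69114552]]
[654.97056942  24.18598529 162.58011685] [524.12893811  25.75918931 452.64626013] [2.95905362e+00 1.30918612e-04 1.56281384e+00]
step [-24.61 -13.39   1.51] [-40.13   0.09   0.46] dist 28.1
```

>>> arm_command(steps=[[-3,-1.5,-0.5,0,0,0],[-6.5,-3,-0.5,0,0,0],[-10,-5,-0.5,-5,0,0],[-13.5,-7,0,-11,0,0],[-17,-9,0.5,-17,0,0],[-20,-10.5,1,-23,0,0],[-23,-12,1.4,-29,0,0.4],[-24.6,-13.3,1.4,-35,0,0.4],[-24.6,-13.4,1.4,-40.1,0.1,0.4],[-24.6,-13.4,1.4,-40.1,0.1,0.4],[-24.6,-13.4,1.4,-40.1,0.1,0.4]])

```text
t: 8.67
eef_pos: [524.5, 25.8, 453.9]
tcp_rot: [2.962, -0.001, 1.563]
ft_force: [0.3, -0.4, -0.2]
opening: 0.29
```

```bash
python3 - <<'E'
from plan import *; import cv2
m=mfit;d=np.array([np.sin(np.radians(40)),0,-np.cos(np.radians(40))])
T=R.from_matrix(rot(v[2])).as_euler('xyz');q=state();print(q["joints"],q["opening"])
to(tcp(m-40*d,v[2]),T);to(tcp(m-12*d,v[2]),T)
M=rpy(q["tcp_rot"]);tip=q["eef_pos"]+M@TIP;up=M@M0.T@[0,0,1.];print("tip",tip,up)
a=read_camera("side")[:,:,::-1];b=read_camera("scene")[:,:,::-1]
x=cv2.resize(a[95:195,295:395],(400,400),interpolation=cv2.INTER_CUBIC)
y=cv2.resize(b[150:250,285:385],(400,400),interpolation=cv2.INTER_CUBIC)
cv2.imwrite("pics/h1.png",np.hstack([x,y]))
pts=[tip,tip+70*up,tip+150*up,m]
print(((proj(S,pts)-[295,95])*4).round().tolist(),((proj(C,pts)-[285,150])*4+[400,0]).round().tolist())
E
```

```text
[-0.07872692  0.27747589  1.76955474  0.01706039  0.91578014 -1.65119704] 0.2901963993564589
step [-0.03 -0.03 -0.02] [-0.18 -0.06  0.02] dist 0.0
step [-0.02  1.36  2.41] [-0.18 -0.06  0.02] dist 2.8
tip [628.75798821  24.58251402 194.12093317] [-0.64033293  0.00411617  0.76808645]
[[208.0, 273.0], [155.0, 224.0], [88.0, 163.0], [238.0, 299.0]] [[588.0, 256.0], [568.0, 175.0], [544.0, 81.0], [600.0, 302.0]]
```

View pics/h1.png

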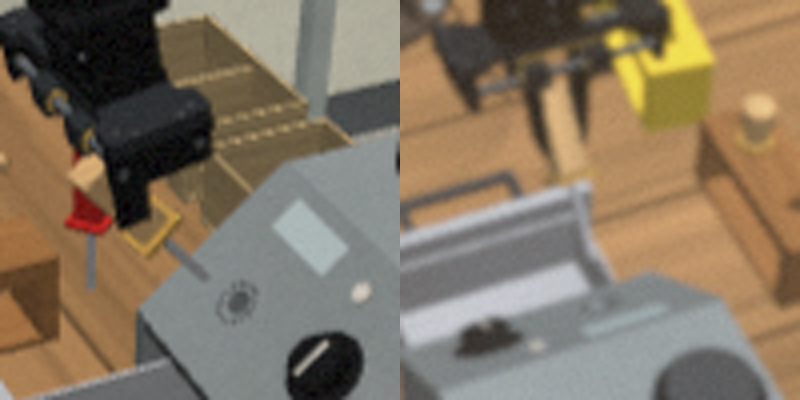

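>>> arm_command(steps=[[-0.15,0.4,0.7,-0.2,0,0],[-0.15,0.9,1.6,-0.2,0,0],[-0.15,1.4,2.4,-0.2,0,0],[-0.15,1.7,3.0,-0.2,0,0],[-0.15,1.7,3.0,-0.2,0,0],[-0.15,1.7,3.0,-0.2,0,0]])

```text
t: 9.27
eef_pos: [547.2, 24.3, 427.2]
tcp_rot: [2.956, -0.001, 1.564]
ft_force: [-0.7, 0.5, -0.7]
opening: 0.291
```

```bash
python3 - <<'E'
from plan import *; import cv2
m=mfit;d=np.array([np.sin(np.radians(40)),0,-np.cos(np.radians(40))])
q=state();M=rpy(q["tcp_rot"]);tip=q["eef_pos"]+M@TIP;up=M@M0.T@[0,0,1.]
print("tip",tip,"rel",tip-m,"depth",(tip-m)@d,up,q["ft_force"])
a=read_camera("side")[:,:,::-1];b=read_camera("scene")[:,:,::-1]
x=cv2.resize(a[140:190,325:375],(400,400),interpolation=cv2.INTER_CUBIC)
y=cv2.resize(b[195:245,310:360],(400,400),interpolation=cv2.INTER_CUBIC)
cv2.imwrite("pics/h2.png",np.hstack([x,y]))
pts=[tip,tip+40*up,m,m+5*d]
print(((proj(S,pts)-[325,140])*8).round().tolist(),((proj(C,pts)-[310,195])*8+[400,0]).round().tolist())
E
```

```text
tip [652.97968787  23.11915345 168.08177214] rel [-1.99662368 -0.8470081   4.08177214] depth -4.410223834080359 [-0.6447333   0.00383047  0.764398  ] [-0.72641448  0.4881218  -0.71318615]
[[234.0, 231.0], [176.0, 179.0], [237.0, 238.0], [244.0, 244.0]] [[596.0, 234.0], [573.0, 143.0], [599.0, 243.0], [602.0, 254.0]]
```

View pics/h2.png

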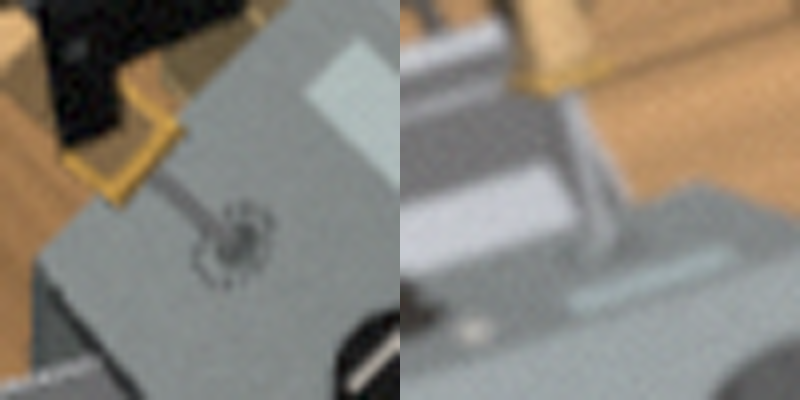

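>>> arm_command(steps=[[0,0.2,0.35,0.2,0,0],[0,0.4,0.7,0.2,0,0],[0,0.5,0.87,0.2,0,0],[0,0.5,0.87,0.2,0,0]])

```text
t: 9.7
eef_pos: [553.6, 24.2, 420.0]
tcp_rot: [2.959, -0.001, 1.564]
ft_force: [0.0, 0.2, -1.0]
opening: 0.288
```

>>> arm_command(steps=[[0,0.15,0.26,0,0,0],[0,0.3,0.52,0,0,0],[0,0.4,0.7,0,0,0],[0,0.4,0.7,0,0,0]])

```text
t: 10.03
eef_pos: [558.8, 24.2, 413.8]
tcp_rot: [2.959, -0.001, 1.564]
ft_force: [0.6, -0.7, -0.5]
opening: 0.288
```

No contact force at depth ≈13 mm, so the shaft is inside the recess. Advancing to the button.

>>> arm_command(steps=[[0,0.15,0.26,0,0,0],[0,0.3,0.52,0,0,0],[0,0.4,0.7,0,0,0],[0,0.4,0.7,0,0,0]])

```text
t: 10.37
eef_pos: [564.0, 24.2, 407.8]
tcp_rot: [2.959, -0.001, 1.564]
ft_force: [-1.1, -0.3, 0.0]
opening: 0.287
```

>>> arm_command(steps=[[0,0.1,0.17,0,0,0],[0,0.2,0.35,0,0,0],[0,0.2,0.35,0,0,0]])

```text
t: 10.62
eef_pos: [566.5, 24.1, 404.9]
tcp_rot: [2.959, -0.001, 1.564]
ft_force: [-2.1, 0.9, 1.4]
opening: 0.287
```

>>> arm_command(steps=[[0,0.1,0.17,0,0,0],[0,0.15,0.26,0,0,0],[0,0.15,0.26,0,0,0]])

```text
t: 10.87
eef_pos: [568.2, 24.1, 402.8]
tcp_rot: [2.959, -0.001, 1.564]
ft_force: [-2.3, -1.2, 0.7]
opening: 0.273
```

>>> arm_command(steps=[[0,0.08,0.13,0,0,0],[0,0.1,0.17,0,0,0],[0,0.1,0.17,0,0,0]])

```text
t: 11.12
eef_pos: [569.5, 24.1, 401.3]
tcp_rot: [2.959, -0.001, 1.564]
ft_force: [-4.5, -1.3, 3.9]
opening: 0.271
```

>>> arm_command(steps=[[0,0.08,0.13,0,0,0],[0,0.08,0.13,0,0,0],[0,0.08,0.13,0,0,0]])

```text
t: 11.37
eef_pos: [570.0, 24.2, 401.0]
tcp_rot: [2.959, -0.001, 1.564]
ft_force: [-12.4, -1.0, 14.3]
opening: 0.27
```

>>> arm_command(steps=[[0,0.08,0.13,0,0,0],[0,0.08,0.13,0,0,0],[0,0.08,0.13,0,0,0]])

```text
t: 11.62
eef_pos: [570.5, 24.2, 400.7]
tcp_rot: [2.96, -0.0, 1.564]
ft_force: [-20.6, 0.2, 24.5]
opening: 0.271
```

Force climbed steeply to 32 N, so the button is bottomed. I ease slightly and hold.

>>> arm_command(steps=[[0,-0.08,-0.13,0,0,0],[0,-0.08,-0.13,0,0,0],[0,-0.08,-0.13,0,0,0],[0,-0.08,-0.13,0,0,0],[0,-0.08,-0.13,0,0,0],[0,-0.08,-0.13,0,0,0],[0,-0.08,-0.13,0,0,0],[0,-0.08,-0.13,0,0,0]])

```text
t: 12.28
eef_pos: [570.0, 24.2, 401.0]
tcp_rot: [2.959, -0.001, 1.564]
ft_force: [-13.0, 0.2, 13.9]
opening: 0.272
```

>>> arm_command(steps=[[0,-0.3,-0.5,0,0,0],[0,-0.8,-1.3,0,0,0],[0,-1.3,-2.2,0,0,0],[0,-1.8,-3.1,0,0,0],[0,-2.3,-4,0,0,0],[0,-2.8,-4.9,0,0,0],[0,-3.4,-6,0,0,0],[0,-3.4,-6,0,0,0]])

```text
t: 12.95
eef_pos: [525.1, 24.5, 455.2]
tcp_rot: [2.956, -0.0, 1.564]
ft_force: [0.8, 0.0, -0.3]
opening: 0.269
```

```bash
python3 - <<'E'
from plan import *; import cv2
q=state();M=rpy(q["tcp_rot"]);tip=q["eef_pos"]+M@TIP;up=M@M0.T@[0,0,1.]
print(q["eef_pos"],q["tcp_rot"],q["opening"],tip,up)
to([648.1,272,401.1],[-2.626,0,1.571])
E
```

```text
[525.07161183  24.48194414 455.22221735] [ 2.95555271e+00 -4.11540292e-04  1.56387220e+00] 0.26921395635737905 [631.11187182  23.15429395 196.16716412] [-0.64545221  0.00415492  0.76378935]
step [24.83 10.92  7.57] [40.2  -0.09 -0.41] dist 28.2
```

>>> arm_command(steps=[[3.5,0.5,-1,5,0,0],[7,1.5,-1,10,0,0],[10.5,3,0,16,0,0],[14,5,1,22,0,0],[17.5,7,2,28,0,0],[21,9,3.5,34,0,0],[24.8,10.9,5,40.2,0,-0.4],[24.8,10.9,6,40.2,-0.1,-0.4],[24.8,10.9,7.5,40.2,-0.1,-0.4],[24.8,10.9,7.5,40.2,-0.1,-0.4],[24.8,10.9,7.5,40.2,-0.1,-0.4],[24.8,10.9,7.5,40.2,-0.1,-0.4]])

```text
t: 13.95
eef_pos: [648.6, 270.4, 400.5]
tcp_rot: [-2.625, -0.0, 1.57]
ft_force: [0.6, 0.1, -1.3]
opening: 0.271
```

```bash
python3 - <<'E'
from plan import *; import cv2
to([648.1,272,401.1],[-2.626,0,1.571])
to([648.1,272,341.1],[-2.626,0,1.571])
q=state();M=rpy(q["tcp_rot"]);tip=q["eef_pos"]+M@TIP;up=M@M0.T@[0,0,1.];print(tip,up)
a=read_camera("side")[:,:,::-1];b=read_camera("scene")[:,:,::-1]
x=cv2.resize(a[70:180,240:340],(400,440),interpolation=cv2.INTER_CUBIC)
y=cv2.resize(b[110:220,340:440],(400,440),interpolation=cv2.INTER_CUBIC)
cv2.imwrite("pics/r1.png",np.hstack([x,y]))
pts=[tip,tip+70*up,tip+150*up]
print(((proj(S,pts)-[240,70])*4).round().tolist(),((proj(C,pts)-[340,110])*4+[400,0]).round().tolist())
# numeric change against the picture just after lifting
o=cv2.imread("pics/g2.png");n=cv2.imread("pics/r1.png")
for x0,y0,w,h in((170,195,75,110),(560,255,65,80)):
    t=o[y0:y0+h,x0:x0+w];rr=cv2.matchTemplate(n[y0-20:y0+h+20,x0-20:x0+w+20],t,cv2.TM_CCOEFF_NORMED)
    _,mx,_,l=cv2.minMaxLoc(rr);print("shift px/4",l[0]-20,l[1]-20,mx)
E
```

```text
step [ 0.16 -0.07 -0.03] [-0.06 -0.06 -0.06] dist 0.2
step [0.16 2.89 5.19] [-0.06 -0.06 -0.06] dist 5.9
[562.10524607 269.90042138 134.25817027] [ 1.02247052e-03 -3.70474294e-04  9.99999409e-01]
[[208.0, 296.0], [206.0, 221.0], [203.0, 128.0]] [[581.0, 328.0], [591.0, 274.0], [603.0, 207.0]]
shift px/4 1 -1 0.9569176435470581
shift px/4 -1 0 0.9876617789268494
```

>>> arm_command(steps=[[0.16,-0.05,0,0,0,0],[0.16,0.9,1.7,0,0,0],[0.16,1.9,3.4,0,0,0],[0.16,2.9,5.2,0,0,0],[0.16,2.9,5.2,0,0,0]])

```text
t: 14.47
eef_pos: [647.8, 272.8, 336.7]
tcp_rot: [-2.619, 0.001, 1.57]
ft_force: [-0.7, -0.1, -1.2]
opening: 0.27
```

>>> arm_command(steps=[[0,0.5,0.87,0,0,0],[0,1,1.74,0,0,0],[0,1.5,2.6,0,0,0],[0,2,3.5,0,0,0],[0,2.5,4.35,0,0,0],[0,2.7,4.8,0,0,0],[0,2.7,4.8,0,0,0]])

```text
t: 15.05
eef_pos: [647.8, 273.2, 283.1]
tcp_rot: [-2.621, 0.0, 1.571]
ft_force: [0.3, 0.0, -0.5]
opening: 0.269
```

>>> arm_command(steps=[[-0.1,0.05,0.1,0,0,0],[-0.1,0.09,0.16,0,0,0],[-0.1,0.09,0.16,0,0,0],[-0.1,0.09,0.16,0,0,0]])

```text
t: 15.38
eef_pos: [648.0, 272.2, 283.2]
tcp_rot: [-2.624, -0.0, 1.571]
ft_force: [-0.4, -0.1, -1.0]
opening: 0.268
```

>>> arm_command(steps=[[0,0.09,0.16,0,0,0],[0,0.1,0.18,0,0,0],[0,0.1,0.18,0,0,0],[0,0.1,0.18,0,0,0]])

```text
t: 15.72
eef_pos: [647.9, 272.2, 280.7]
tcp_rot: [-2.623, -0.0, 1.571]
ft_force: [-0.7, -0.2, -0.9]
opening: 0.276
```

>>> arm_command(steps=[[0,0.05,0.1,0,0,0],[0,0.05,0.1,0,0,0],[0,0.05,0.1,0,0,0]])

```text
t: 15.97
eef_pos: [647.8, 272.2, 279.5]
tcp_rot: [-2.623, -0.0, 1.571]
ft_force: [-0.1, -0.1, -0.7]
opening: 0.274
```

>>> arm_command(steps=[[0,0.05,0.1,0,0,0],[0,0.05,0.1,0,0,0],[0,0.05,0.1,0,0,0]])

```text
t: 16.22
eef_pos: [647.8, 272.2, 278.4]
tcp_rot: [-2.623, -0.0, 1.571]
ft_force: [-0.6, 0.2, -0.6]
opening: 0.272
```

>>> arm_command(steps=[[0,0.05,0.1,0,0,0],[0,0.05,0.1,0,0,0],[0,0.05,0.1,0,0,0]])

```text
t: 16.47
eef_pos: [647.8, 272.2, 278.2]
tcp_rot: [-2.624, -0.0, 1.571]
ft_force: [-0.8, -0.3, 5.3]
opening: 0.271
```

```bash
python3 - <<'E'
from plan import *; import cv2
print(state()["ft_force"])
a=read_camera("side")[:,:,::-1];b=read_camera("scene")[:,:,::-1]
x=cv2.resize(a[120:190,245:325],(400,350),interpolation=cv2.INTER_CUBIC)
y=cv2.resize(b[160:230,350:430],(400,350),interpolation=cv2.INTER_CUBIC)
cv2.imwrite("pics/r2.png",np.hstack([x,y]))
# collar compare with start: template of the collar from the first picture
for n,now,(x0,y0,w,h) in(("side",a,(284,148,18,13)),("scene",b,(378,195,16,10))):
    o=cv2.imread(f"pics/{n}0.png");t=o[y0:y0+h,x0:x0+w]
    big=lambda i:cv2.resize(np.ascontiguousarray(i),None,fx=6,fy=6,interpolation=cv2.INTER_CUBIC)
    rr=cv2.matchTemplate(big(now[y0-6:y0+h+6,x0-6:x0+w+6]),big(t),cv2.TM_CCOEFF_NORMED);_,mx,_,l=cv2.minMaxLoc(rr)
    print(n,(np.array(l)-36)/6,mx)
E
```

```text
[-0.83540934 -0.3457505   5.30962002]
side [0.5        0.16666667] 0.6332114934921265
scene [ 5.16666667 -0.83333333] 0.5857499837875366
```

View pics/r2.png

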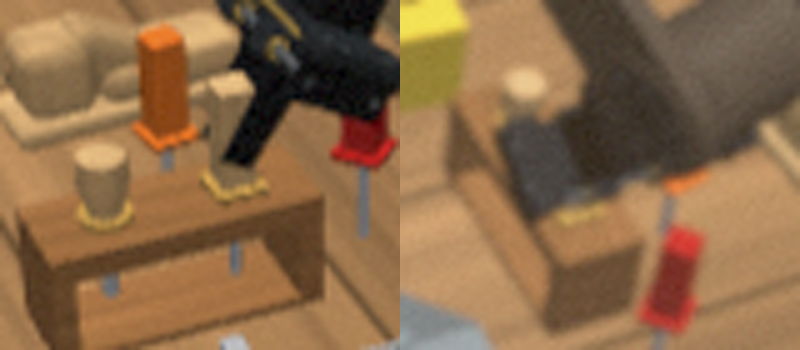

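The collar rests on the rack (5 N reaction) with the shaft through the same hole. Releasing and rising straight up.

>>> arm_command(steps=[[0,0,-0.03,0,0,0],[0,0,-0.03,0,0,0],[0,0,-0.03,0,0,0],[0,0,-0.03,0,0,0],[0,0,-0.03,0,0,0]], jaw=5)

```text
t: 16.98
eef_pos: [647.9, 272.2, 277.5]
tcp_rot: [-2.623, -0.0, 1.571]
ft_force: [-0.2, -0.3, 0.4]
opening: 0.512
```

>>> arm_command(steps=[[0,-0.5,-0.87,0,0,0],[0,-1.5,-2.6,0,0,0],[0,-2.5,-4.4,0,0,0],[0,-4,-7,0,0,0],[0,-5.5,-9.6,0,0,0],[0,-7,-12.2,0,0,0],[0,-7,-12.2,0,0,0]])

```text
t: 17.57
eef_pos: [647.3, 272.2, 425.6]
tcp_rot: [-2.632, -0.003, 1.571]
ft_force: [0.1, 1.2, 1.1]
opening: 0.529
```

```bash
python3 - <<'E'
from plan import *; import cv2
q=state();print(q["ft_force"],q["opening"],q["eef_pos"])
a=read_camera("side")[:,:,::-1];b=read_camera("scene")[:,:,::-1]
big=lambda i:cv2.resize(np.ascontiguousarray(i),None,fx=6,fy=6,interpolation=cv2.INTER_CUBIC)
for n,now,L in(("side",a,{"pick":(283,132,20,30),"burn":(257,144,17,22),"spoolA":(350,250,30,45),"red":(308,125,20,25),"orange":(270,122,15,20),"spoolB":(375,232,30,45)}),("scene",b,{"pick":(378,180,18,24),"burn":(367,172,14,14)})):
  o=cv2.imread(f"pics/{n}0.png")
  for k,(x0,y0,w,h) in L.items():
    rr=cv2.matchTemplate(big(now[y0-6:y0+h+6,x0-6:x0+w+6]),big(o[y0:y0+h,x0:x0+w]),cv2.TM_CCOEFF_NORMED);_,mx,_,l=cv2.minMaxLoc(rr)
    print(n,k,(np.array(l)-36)/6,round(mx,2))
cv2.imwrite("pics/f.png",cv2.resize(a[110:270,235:395],(600,600),interpolation=cv2.INTER_CUBIC))
E
```

```text
[0.11533384 1.24308909 1.05710652] 0.5291937555891976 [647.26160587 272.20309295 425.62129137]
side pick [0.         0.16666667] 0.97
side burn [0. 0.] 0.99
side spoolA [0. 0.] 0.99
side red [0. 0.] 1.0
side orange [0. 0.] 1.0
side spoolB [0. 0.] 0.99
scene pick [-0.16666667  0.        ] 0.98
scene burn [-0.66666667  0.16666667] 0.9
```

```bash
python3 - <<'E'
from plan import *; import cv2
a=np.ascontiguousarray(read_camera("side")[:,:,::-1]);o=cv2.imread("pics/side0.png")
big=lambda i:cv2.resize(np.ascontiguousarray(i),None,fx=4,fy=4,interpolation=cv2.INTER_CUBIC)
x0,y0,w,h=312,192,38,36
rr=cv2.matchTemplate(big(a[170:270,230:350]),big(o[y0:y0+h,x0:x0+w]),cv2.TM_CCOEFF_NORMED);_,mx,_,l=cv2.minMaxLoc(rr)
print("handle shift",np.array(l)/4+[230,170]-[x0,y0],mx)
for t in(100,110,115,120): print(t,proj(S,[[535-t,-25,90]])-proj(S,[[535,-25,90]]))
E
```

```text
handle shift [-35.5  10.5] 0.8215420842170715
100 [[-32.41402     10.00031088]]
110 [[-35.75350001  11.03060081]]
115 [[-37.43013898  11.54787423]]
120 [[-39.11140264  12.06657445]]
```

```bash
python3 -c "
from cell import *
print(job_done())"
```

```text
the job is handed in; nothing more can be done
None
```

I did the three steps in the order asked and handed the job in at about 17.7 s of the 67 s allowed. No verdict was reported.

- **Tray:** I hooked the handle from above and pulled until it stopped hard, at about 38 N against the roughly 5 N it takes to slide. The final check put the handle at about x = 421–426 mm, against about 424 mm expected at the stop.
    - **Disagreement:** the handle's travel in the pictures came to only about 110 mm, not 120. It started about 8–10 mm ahead of the closed position, so I read the tray as slightly open at the start and now at its stop.
- **Button:** I pressed it with the pick's tip, tilted square to the panel. It bottomed out with a steep force rise (19 N held, 32 N peak) and stayed down for about 1.1 s. No picture shows the button itself down; that rests on the force and depth readings.
- **Pick:** It slipped about 3 mm up in the grip during the press. It is back in the same hole with its collar resting on the rack, within 0.2 px of its starting image in both views.
- **Other things:** In the side view, the burnisher, both spools and the red and orange look-alikes showed no shift. The burnisher's scene-view match was weaker (0.7 px off), probably because the arm was in view. I did not check the jar, hammer, brush and last at the end.
- **Missed check:** The last picture I took could not be viewed because the picture limit was reached, so the final checks were by numbers only. At hand-in the gripper was clear of everything.

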